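# Latch a deep-well plate into its carrier bay

## Task

Load the loose deep-well plate into the empty left-hand bay of the plate carrier: press the left latch's thumb pad until the latch clicks over and stays open, then square the plate against the far fence and slide it into the bay until it is fully home against the end stop and the latch has snapped shut behind it. Leave the plate that is already latched in the right-hand bay, and the timer, dishes and bottle on the bench, undisturbed.

Things in the scene. Friction and masses are not known exactly. Their poses are not given: they have to be found in the camera images.
- carrier: Plate carrier, fixed on the bench: grey base plate 550 mm along own y, 155 mm along own x (x -95.5 to +59.5), 12 mm thick. Origin: underside, on the lane's centre line, half-way along; own x away from the robot, y left, z up; offsets below are in this frame, mm. Its top, z 12, is the lane floor; the middle, y -125 to 125, is an open loading table; a bay at each end.
- fence_mid (a point): Middle of the foot of the bare aluminium fence's inner face (x 44.3, y 0, z 12). The fence is 24 high, 12 thick and runs the carrier's whole length on the far side, through both bays. There is no wall on the near side of the loading table. Axes as the carrier.
- left_mouth (a point): Mouth of the empty left bay on the lane floor (x 0, y 125, z 12). Beyond it lies the near rail, 20 high, inner face x -44.3, y 125 to 219, flared at the mouth (lane 88.5 wide), and an end stop 20 high at x 4 to 46, face y 253. The right bay is its mirror image in y. Axes as the carrier.
- left_bay_home (a point): Where the centre of a fully home plate lies (x 0, y 189, z 34); its trailing face is then at y 125. A latched plate has about 1.5 play either way in x and up to 3 back from the end stop in y. Axes as the carrier.
- latch_left (a joint): Black rocker latch on the near side of the left bay: 0 = shut, 0.26 rad = open. An over-centre spring snaps it to the nearer end and holds it there. Shut, its tooth blocks the mouth and holds a seated plate. Open, the tooth is clear and a heel at its left end stands in the lane's end (to x -7); a plate pushed the last 11 mm home pushes the heel back (about 4 N), which throws the latch shut.
- latch_left_pivot (a point): Upright pivot axis of the left latch (x -66, y 195, z 12). The lever, 10 thick and z 17 to 31, runs from y 117 to 260 along the near side; opening turns it clockwise seen from above.
- latch_left_pad (a point): Centre of the robot-side face of the left latch's ribbed upright thumb pad, at its left end: 36 along carrier y, 38 high; shut at x -78, y 243, z 37. Pressing it along carrier +x by about 13 mm with about 4 N opens the latch; past half-way it clicks over and stays.
- latch_left_tooth (a point): Near the tip of the left latch's hooked tooth; shut at x -36, y 117, z 24: the tooth then reaches to x -31, y 112 to 122; open, it is about 20 nearer the robot. It swings in close behind the plate's trailing face, so push on the middle or far part of that face.
- plate_new_mid (a point): Centre, half-way up, of the loose white 96-well deep-well plate on the loading table, a little askew and 18 to 45 mm short of the fence: 127.8 mm along its own y, 85.5 mm along own x (skirt, lowest 10 mm; body above 124 x 82 mm), 44 mm high, 0.2 to 0.4 kg. Too wide to grasp across: push it. Own axes roughly as the carrier's.
- plate_old_mid (a point): Centre of the identical plate already latched in the right-hand bay; to be left alone.
- latch_right (a joint): The mirror-image latch of the right-hand bay: 0 = shut, 0.26 = open; it is shut and stays shut.
- timer: White lab timer 47 x 66 x 57 mm, standing on the bench to the left; origin under its centre.
- petri_stack: Stack of clear dishes, 90 mm diameter, 61 mm high, on the bench to the right; origin under its centre.
- bottle_ethanol: White bottle with a cap, 65 mm diameter, 150 mm high, behind the carrier to the left; origin under its centre.
Things that resemble listed ones, but are neither listed nor needed, are in the scene too. What is shaped like the part that bears plate_new_mid but purple is not meant.

How it is judged:
By the outcome, as a careful person would: the job done as asked, in the order asked, and still so for the second after the job is handed in, with the robot touching nothing.
It also fails if it takes over 51 s, if anything falls off the work surface, if the arm or the gripper's body presses on something with over 40 N, if the wrist force passes 120 N, or if a joint passes its speed limit or range.

## Robot

A 6-joint arm with a two-finger parallel gripper is mounted at the origin on a cart in front of the work surface, level with it; the furniture and walls round the work are solid. World frame = base frame: x ahead of the robot, y to its left, z up, the work surface at z = 0. Lengths are in mm, angles in rad, forces in N, time in s.
With the tool pointing down it reaches from about 275 to 1000 mm from the base axis. Payload 8.4 kg.
Tool frame: the origin (TCP) lies at the very end of the fingers, on their centre line; the grasp point (between the pads) lies 19 mm behind it (r.pinch_z is the distance from the TCP to the grasp point, in mm); z points along the fingers, y is the line along which they close (so a half turn about z gives the same grasp; the last joint's range is limited). The gripper opens to 85 mm and grips with 20 to 120 N. Pads are 22 mm wide; open, the fingers measure 114 mm over their backs; the gripper's body (76 mm by 85 mm) begins 54 mm behind the grasp point. The pads swing forward as they close: fully open they stand 13 mm farther back than shut.
Start: joints at [-1.273, 0.353, 1.633, -0, 1.155, -0.002], TCP at [184.579, -597.125, 231.281] pointing down, gripper open.
Joint ranges: [-2.63, 2.63], [-0.92, 2.1], [0.06, 2.66], [-1.3, 4.44], [0, 2.69], [-3.02, 3.02]. Speed limits (rad/s): [2.22, 2.22, 2.79, 3.14, 3.14, 3.14].

## Interface

Orientations are given as [roll, pitch, yaw] about the fixed x, y, z axes, in that order (R = Rz(yaw) Ry(pitch) Rx(roll)).
In Python, from rig import r gives the robot as it stands.
- The arm moves only by the tool carry_out, never from a script. Its argument "series" is a list of rows, each a list of 7 numbers: the turn, a rotation vector about the tool's x, y, z as a fraction of full scale, then the shift along the tool's x, y, z as a fraction of full scale, then the gripper command: -1 is fully open, 1 is shut, values between are in proportion. A call has 1 to 8 rows; each row is the pose to reach, as a shift and turn from the pose commanded when the call began, along the tool's axes at that moment, turning the shorter way round; what a row does not reach only later rows make up. Full scale, the value 1, is 0.25 m for a shift and pi rad for a turn. A row lasts 1/8 s, in which the tool goes at most 62.5 mm and 10.7 degrees, less where a joint would pass 70% of its speed; a pose out of reach is approached as far as the arm can. A call with a number of a shift or a turn outside -1 to 1 is refused whole. A call with a gripper value outside its range is refused whole. The fingers move at their own pace and stop on an object; "force" is the grip in N (left out, the last holds). Time passes only in rows, so rows that repeat a pose let the fingers close. It gives the time, the measured TCP pose, the force, the opening and the grip force at its end, in the units of the state.
- r.sense(): the state, without advancing time (a new reading comes with each control period).
- r.grab_frame(name): name is "scene" or "top"; returns the picture (400x640x3 uint8, red, green, blue); there is no depth.
- r.get_calibration(name): a dict with "K" (3x3 intrinsics, pixels), "pose" (4x4, takes a point from camera to world coordinates). Camera axes: x right, y up, looking along -z (the intrinsics and any distortion apply to the point x, -y, -z); pixel columns grow to the right and rows downward; lengths in mm; the calibration is good to about 2 mm. A picture is of the moment at which its call begins. get_calibration takes no time and is no camera call.
- r.sign_off(): hands the job in; it is judged then, once.
Trained networks look in the newest picture that a camera, given by its name, has taken for a name from the list of things; names that differ only in an ending like _2 or _b are one class to them, and where a whole thing is asked for, a point or a joint stands for the part that bears it (a point fixed in the world has none). Each returns a list of dicts, best first, with "score" (0 to 1); they miss things now and then, are a little off and sometimes report something else, mostly with a low value. They report only what shows in the picture. A call takes as long as a camera call. They do not tell look-alikes from the thing itself.
- r.silhouettes(camera, label): "region" (400x640 bool, what is visible of it) and "position" ([row, column] in pixels, amid what is visible of it).
The state is a dict: "clock": time; "qpos": joint angles; "qvel": joint speeds; "joint_efforts": joint torques, N m; "eef_pos": TCP position; "tcp_rot": TCP orientation; "contact_force": force on the tool from outside, world axes, zero at the start; "wrist_torque": the same for the moment, N m; "opening": opening from 0.0 (shut) to 1.0 (fully open); "grasp_force": force on a finger pad.
Only numpy, scipy, OpenCV 4.12 (cv2) and the standard library are available. Lean on these libraries where they do the work, as an engineer would, in place of code of your own. Each camera call takes 0.05 s, during which the arm holds its last target. There are 200 camera calls.

## Working session

There is one attempt and no reset: what is moved stays moved. The work goes in short steps, Python scripts to look and compute and a tool call to move; the robot and the scene stay as the last step left them, time stands still between calls to the robot, and variables do not carry over. Pictures are saved under pics/ and viewed, at most 10 in all, crops included, and the job is handed in when it is done.

Besides the shell and the picture viewer there is one more tool, called in YAML: its name, and indented under it one key for each argument. carry_out: Moves the arm, as the interface text tells. Its arguments: {"type":"object","properties":{"series":{"type":"array"},"force":{"type":"number"}},"required":["series"]}

```bash
mkdir -p pics; ls; python3 - <<'E'
from rig import r
import cv2,numpy as np
for n in ("scene","top"):
    im=r.grab_frame(n); cv2.imwrite(f"pics/{n}0.png",im[:,:,::-1])
    c=r.get_calibration(n); print(n,{k:np.round(v,3).tolist() if not isinstance(v,str) else v for k,v in c.items()})
    for l in ("carrier","plate_new_mid","latch_left","latch_left_pad","plate_old_mid","timer","petri_stack","bottle_ethanol"):
        print(l,[(round(d["score"],2),np.round(d["position"]).tolist(),int(d["region"].sum())) for d in r.silhouettes(n,l)])
s=r.sense(); print(s)
E
```

```text
pics
scene {'K': [[442.366, 0.0, 317.443], [0.0, 442.366, 199.742], [0.0, 0.0, 1.0]], 'pose': [[-0.77, 0.388, -0.506, -199.102], [-0.637, -0.495, 0.59, 875.69], [-0.021, 0.777, 0.629, 1006.885], [0.0, 0.0, 0.0, 1.0]]}
carrier [(0.65, [252.0, 298.0], 4340)]
plate_new_mid [(0.82, [189.0, 403.0], 684), (0.68, [222.0, 319.0], 1070)]
latch_left [(0.92, [274.0, 295.0], 339), (0.68, [153.0, 407.0], 511), (0.34, [254.0, 294.0], 4385)]
latch_left_pad [(0.63, [275.0, 295.0], 287)]
plate_old_mid [(0.94, [192.0, 337.0], 809), (0.38, [274.0, 296.0], 413)]
timer [(0.9, [320.0, 232.0], 394), (0.34, [191.0, 338.0], 854)]
petri_stack [(0.81, [155.0, 407.0], 501), (0.42, [252.0, 300.0], 4330)]
bottle_ethanol [(0.62, [235.0, 216.0], 818)]
top {'K': [[394.335, 0.0, 316.612], [0.0, 394.335, 192.842], [0.0, 0.0, 1.0]], 'pose': [[-0.005, 0.982, -0.187, 255.546], [-1.0, -0.008, -0.011, 3.539], [-0.012, 0.187, 0.982, 1715.01], [0.0, 0.0, 0.0, 1.0]]}
carrier [(0.75, [213.0, 290.0], 3184)]
plate_new_mid [(0.89, [233.0, 394.0], 636), (0.73, [215.0, 289.0], 3023), (0.56, [208.0, 315.0], 652), (0.22, [219.0, 209.
[... 307 characters left out ...]
 'qpos': array([-1.27339483e+00,  3.52986393e-01,  1.63340667e+00,  3.71402441e-05,
        1.15521313e+00, -2.37626826e-03]), 'qvel': array([-3.70935843e-04,  4.69049814e-04, -1.19808376e-05, -2.18305779e-03,
       -1.79102624e-03,  1.03006549e-03]), 'joint_efforts': array([-6.21288109e-04, -6.05142117e+01, -3.42446029e+01, -5.20676519e-05,
        9.71223672e-04, -5.31708608e-06]), 'eef_pos': array([ 184.59117745, -597.11345725,  231.28661201]), 'tcp_rot': array([-3.14157919e+00, -3.40107940e-05,  2.99762770e-01]), 'contact_force': array([0.09515405, 0.2685852 , 0.42024568]), 'wrist_torque': array([ 0.04514558,  0.01789938, -0.01719688]), 'grasp_force': 0.0, 'opening': 0.9973282782193811}
```

```bash
python3 - <<'E'
import cv2
a=cv2.imread("pics/scene0.png")[110:350,180:480]; cv2.imwrite("pics/s1.png",cv2.resize(a,None,fx=2.5,fy=2.5,interpolation=cv2.INTER_CUBIC))
a=cv2.imread("pics/top0.png")[140:270,190:470]; cv2.imwrite("pics/t1.png",cv2.resize(a,None,fx=2.85,fy=2.85,interpolation=cv2.INTER_CUBIC))
E
```

```text
(no output)
```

View pics/s1.png

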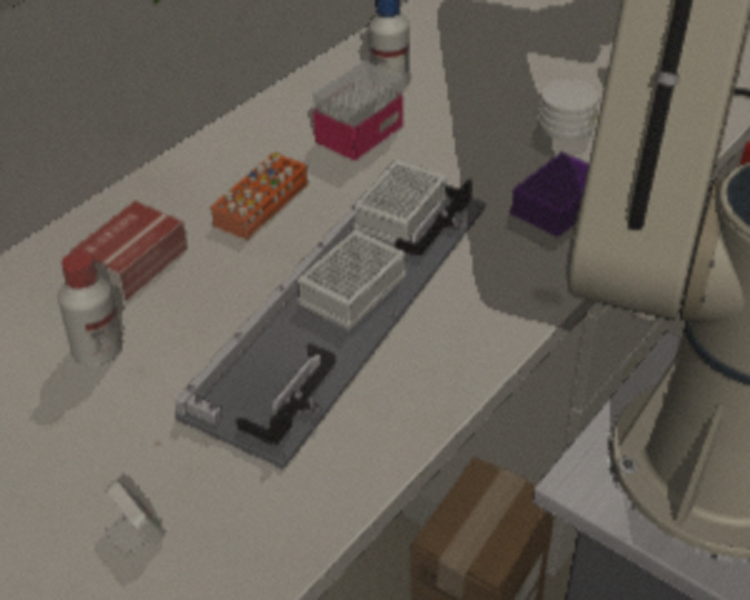

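View pics/t1.png

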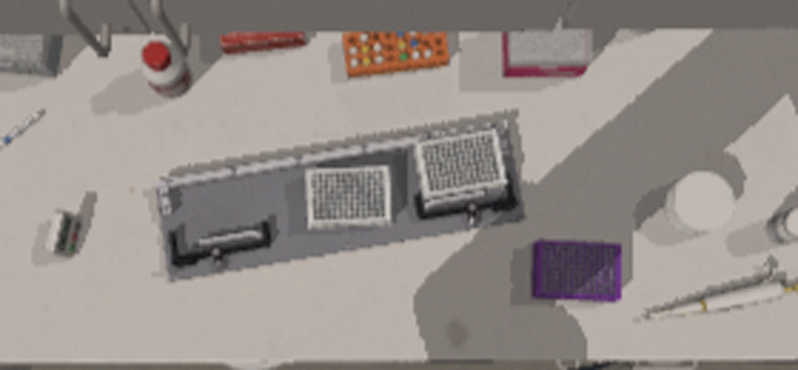

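The top view shows the loose white plate at full-frame (col 312, row 208) on the table, the latched white one at (351, 199), and a purple look-alike at (392, 234), which is off the carrier. In the scene view these are at (319,222), (339,190) and (403,189). The plate meant is the white one on the open loading table, since the latched one sits in the bay and the purple one is excluded. The left latch is at top (267, 226). Next I fit the poses.

```bash
cat > h.py <<'E'
import numpy as np,cv2
from scipy.optimize import least_squares,minimize
from rig import r
def cam(n):
    c=r.get_calibration(n); return np.array(c["K"]),np.linalg.inv(np.array(c["pose"]))
C={n:cam(n) for n in("scene","top")}
def proj(n,P):
    K,T=C[n]; p=np.atleast_2d(P)@T[:3,:3].T+T[:3,3]; p=p*[1,-1,-1]; q=p@K.T; return q[:,:2]/q[:,2:]
def w(p,P):  # p=x,y,yaw
    c,s=np.cos(p[2]),np.sin(p[2]); P=np.atleast_2d(P).astype(float)
    return np.c_[p[0]+c*P[:,0]-s*P[:,1],p[1]+s*P[:,0]+c*P[:,1],P[:,2]]
def inv(p,P):
    c,s=np.cos(p[2]),np.sin(p[2]); d=np.atleast_2d(P).astype(float)-[p[0],p[1],0]
    return np.c_[c*d[:,0]+s*d[:,1],-s*d[:,0]+c*d[:,1],d[:,2]]
E
cat > fit.py <<'E'
from h import *
obs=[("scene",(-95.5,275,0),(294,296.4)),("scene",(59.5,275,12),(251.2,276)),("scene",(-95.5,-275,12),(374.4,192)),
("top",(-95.5,275,0),(250.4,237.5)),("top",(59.5,275,12),(243.7,206)),("top",(-95.5,-275,0),(373.2,216.1)),("top",(56.3,-275,36),(371.4,179.3))]
f=lambda p:np.concatenate([proj(n,w(p,P))[0]-u for n,P,u in obs])
s=least_squares(f,[550,0,0.1]); print(s.x,np.round(s.fun,1))
img={n:cv2.imread(f"pics/{n}0.png") for n in C}
def mask(n,seed,lo=None):
    return None
# plate fit: bright-pixel mask vs projected box hull
def hullmask(n,p,B,z0,z1,S=4):
    P=[(a*B[0]/2,b*B[1]/2,z) for a in(-1,1) for b in(-1,1) for z in(z0,z1)]
    q=proj(n,w(p,P)); m=np.zeros((400*S,640*S),np.uint8)
    cv2.fillConvexPoly(m,cv2.convexHull(np.round(((q+.5)*S-.5)*16).astype(np.int32)),1,shift=4); 
    return cv2.resize(m.astype(np.float32),(640,400),interpolation=cv2.INTER_AREA)
M={}
for n,cen in(("scene",(319,222)),("top",(312,208))):
    for d in r.silhouettes(n,"plate_new_mid"):
        if np.hypot(d["position"][1]-cen[0],d["position"][0]-cen[1])<6 and d["region"].sum()<1500: M[n]=d["region"].astype(np.float32);print(n,d["region"].sum())
g=lambda p:sum((np.abs(hullmask(n,(p[0],p[1],p[2]/100),(83,125),12,56)-M[n])).sum() for n in M)
p0=w(s.x,[(-10,-20,0)])[0]; x0=[p0[0],p0[1],100*s.x[2]]
best=min((minimize(g,[x0[0]+a,x0[1]+b,x0[2]+c],method="Nelder-Mead",options=dict(initial_simplex=np.array([[x0[0]+a,x0[1]+b,x0[2]+c]]*4)+np.vstack([np.zeros(3),np.diag([15,15,8])]))) for a in(-15,10) for b in(-15,15) for c in(-10,5)),key=lambda o:o.fun)
pl=best.x/[1,1,100]; print("plate",pl,best.fun,"in carrier",inv(s.x,[(pl[0],pl[1],0)]),pl[2]-s.x[2])
np.save("poses.npy",[s.x,pl])
E
cat > ov.py <<'E'
from h import *
def draw(n,im,c,pl,S=5,win=(0,0,640,400),out="o.png"):
    x0,y0,x1,y1=win; a=cv2.resize(im[y0:y1,x0:x1],None,fx=S,fy=S,interpolation=cv2.INTER_CUBIC)
    def L(P,col):
        q=((proj(n,P)-[x0,y0]+.5)*S).round().astype(int); cv2.polylines(a,[q.reshape(-1,1,2)],True,col,1)
    for z in(0,12): L(w(c,[(-95.5,-275,z),(59.5,-275,z),(59.5,275,z),(-95.5,275,z)]),(0,255,0))
    for z in(36,): L(w(c,[(44.3,-275,z),(56.3,-275,z),(56.3,275,z),(44.3,275,z)]),(0,255,255))
    L(w(c,[(-78,225,18),(-78,261,18),(-78,261,56),(-78,225,56)]),(255,0,255))
    for z in(12,56):
        L(w(pl,[(-41,-62,z),(41,-62,z),(41,62,z),(-41,62,z)]),(0,0,255))
    cv2.imwrite(out,a)
E
python3 fit.py; python3 - <<'E'
from ov import *
c,pl=np.load("poses.npy")
draw("top",cv2.imread("pics/top0.png"),c,pl,5,(235,170,385,245),"/tmp/a.png")
draw("scene",cv2.imread("pics/scene0.png"),c,pl,5,(240,160,390,305),"/tmp/b.png")
a,b=cv2.imread("/tmp/a.png"),cv2.imread("/tmp/b.png"); b=cv2.resize(b,(580,560))
cv2.imwrite("pics/ova.png",a);cv2.imwrite("pics/ovb.png",b)
E
```

```text
[5.22084176e+02 5.69113428e+01 1.74820691e-01] [ 0.7  1.1 -1.  -1.1 -0.5 -2.2 -0.   1.6  0.9 -2.   1.4  0.2 -2.9  1.9]
scene 1070
top 652
plate [5.05336724e+02 4.25749996e+01 5.87065970e-02] 90.75 in carrier [[-18.98572546 -11.20491447   0.        ]] -0.1161140942754802
```

View pics/ova.png

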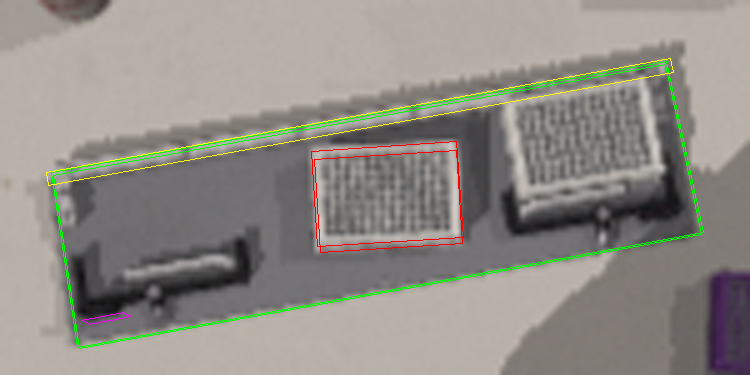

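View pics/ovb.png

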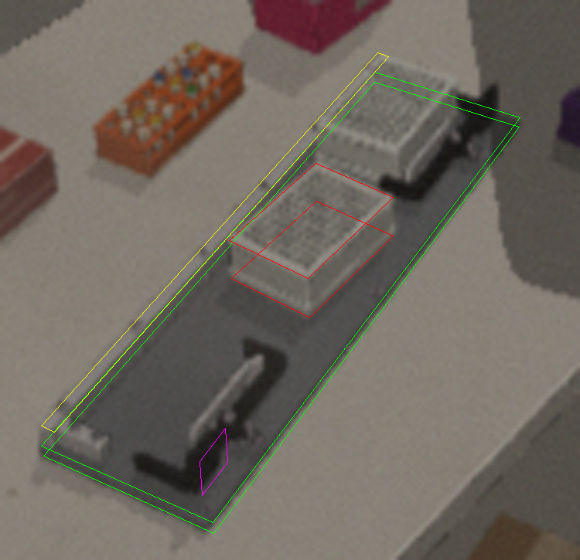

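The overlay shows the loose plate fits well in both views, with its top face at (385,193) in the first crop. The carrier outline is about 1 to 2 px off, worst at the right end (685,235). I'll refine it against image edges.

```bash
cat > ref.py <<'E'
from h import *
c,pl=np.load("poses.npy")
img={n:cv2.cvtColor(cv2.imread(f"pics/{n}0.png"),cv2.COLOR_BGR2GRAY).astype(np.float32) for n in C}
# near base top edge, right/left end edges, fence inner top edge; (camera, A, B, sign irrelevant)
E=[("top",(-95.5,270,6),(-95.5,30,6)),("top",(-95.5,275,6),(40,275,6)),("top",(44.3,265,36),(44.3,-115,36)),
("scene",(-95.5,270,6),(-95.5,-160,6)),("scene",(-90,275,6),(-50,275,6)),("scene",(56.3,265,36),(56.3,-100,36)),("top",(-95.5,-275,6),(-60,-275,6))]
def prof(p,e,offs):
    n,A,B=e; t=np.linspace(0,1,150)[:,None]; q=proj(n,w(p,np.array(A)*(1-t)+np.array(B)*t))
    d=(q[-1]-q[0])/np.linalg.norm(q[-1]-q[0]); nn=np.array([-d[1],d[0]])
    P=q[:,None]+nn*offs[None,:,None]; v=cv2.remap(img[n],P[...,0].astype(np.float32),P[...,1].astype(np.float32),cv2.INTER_LINEAR)
    return q,nn,v
offs=np.arange(-5,5.01,.25)
x=c.copy()
for it in range(6):
    def meas():
        out=[]
        R=3.5 if it<2 else 2.0
        for e in E:
            q,nn,v=prof(x,e,offs)
            for k in np.array_split(np.arange(150),5):
                m=np.median(v[k],0); g=np.abs(np.gradient(cv2.GaussianBlur(m[None],(0,0),2)[0])); g[np.abs(offs)>R]=0
                i=g.argmax(); out.append((e,k,offs[i],nn,q[k].mean(0)))
        return out
    ms=meas()
    def f(p):
        o=[]
        for e,k,off,nn,q0 in ms:
            t=np.linspace(0,1,150)[k].mean(); P=np.array(e[1])*(1-t)+np.array(e[2])*t
            o.append((proj(e[0],w(p,[P]))[0]-q0-off*nn)@nn)
        return np.array(o)
    s=least_squares(f,x,loss="soft_l1",f_scale=.4,x_scale=[10,10,.02]); x=s.x
print(x); print(np.round(f(x).reshape(-1,5),1))
print("plate in carrier",inv(x,[(pl[0],pl[1],0)]),pl[2]-x[2],"corner x",inv(x,w(pl,[(42.75,-64,0),(42.75,64,0),(-42.75,64,0),(-42.75,-64,0)]))[:,:2])
np.save("poses2.npy",[x,pl])
from ov import draw
P2=np.r_[w(x,[(0,-189,0)])[0][:2],x[2]]
draw("top",cv2.imread("pics/top0.png"),x,P2,5,(235,170,385,245),"/tmp/a.png")
draw("scene",cv2.imread("pics/scene0.png"),x,P2,5,(240,160,390,305),"/tmp/b.png")
a,b=cv2.imread("/tmp/a.png"),cv2.imread("/tmp/b.png"); b=cv2.resize(b,(375,362)); a=cv2.resize(a,(800,400))[:,:]
cv2.imwrite("pics/ov2.png",cv2.imread("/tmp/a.png")); cv2.imwrite("pics/ov2b.png",cv2.resize(cv2.imread("/tmp/b.png"),(610,590)))
E
python3 ref.py
```

```text
[5.19820477e+02 6.09081297e+01 1.63409949e-01]
[[ 0.3  0.3  0.3  0.5  0.3]
 [-0.3 -2.  -2.   0.2  0.5]
 [ 0.5  0.5  0.5  0.5  0.5]
 [-0.2 -0.2  0.  -0.  -0. ]
 [ 0.5  0.2  0.2 -0.   0.2]
 [-2.  -2.  -2.  -2.  -2. ]
 [ 1.7 -0.3 -0.5 -0.5 -0. ]]
plate in carrier [[-17.27330514 -15.73263129   0.        ]] -0.10470335176106374 corner x [[ 18.5538016  -83.85003672]
 [ 31.93135677  43.44898534]
 [-53.10041187  52.38477415]
 [-66.47796704 -74.91424792]]
```

View pics/ov2.png

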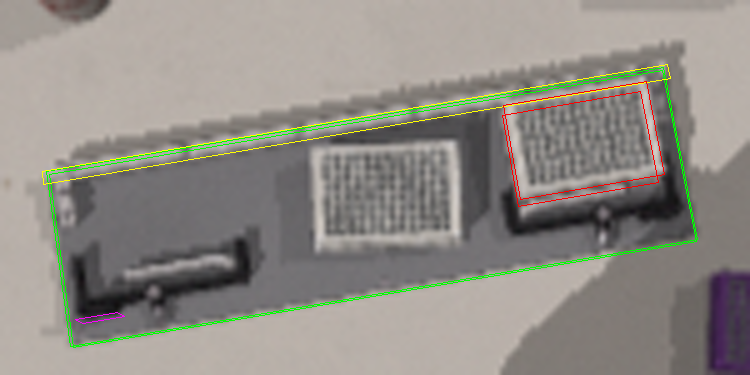

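View pics/ov2b.png

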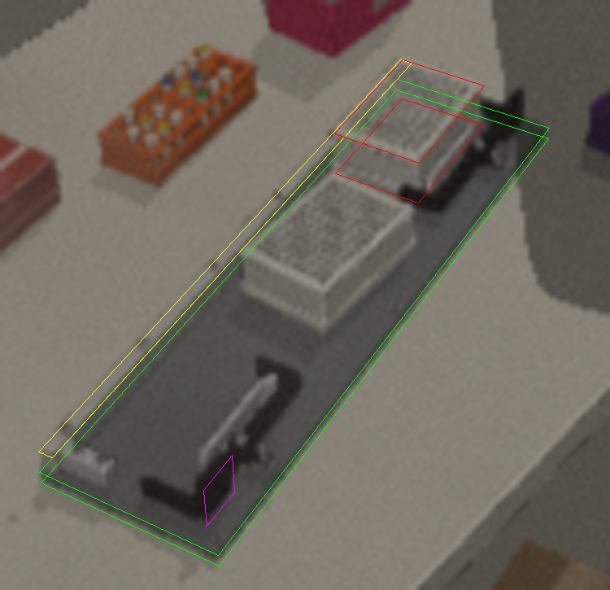

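The refined carrier outline now follows the base and fence in the top view. The right-bay plate at (585,135) matches its predicted box to within about 2 mm, which is good enough because contact will do the rest. Next is a move planner.

```bash
cat > mv.py <<'E'
from h import *
from scipy.spatial.transform import Rotation as R
c=np.load("poses2.npy")[0]
def plan(*tg):  # targets carrier x,y,z,yaw rel carrier
    s=r.sense(); R0=R.from_euler("xyz",s["tcp_rot"]); p0=np.array(s["eef_pos"])
    st(s)
    for t in tg:
        d=R0.inv().apply(w(c,[t[:3]])[0]-p0)/250
        rv=(R0.inv()*R.from_euler("xyz",[np.pi,0,c[2]+t[3]])).as_rotvec()/np.pi
        print(t,np.round(rv,4).tolist(),np.round(d,4).tolist(), "dist",round(float(np.linalg.norm(d)*250)))
def st(s=None):
    s=s or r.sense(); f=R.from_euler("z",-c[2]).apply(s["contact_force"])
    print("t",round(s["clock"],2),"carrier",np.round(inv(c,[s["eef_pos"]])[0],1),"rpy-rel",np.round(np.array(s["tcp_rot"])-[0,0,c[2]],3),"F",np.round(f,1),"open",round(s["opening"],2),"q",np.round(s["qpos"],2))
E
python3 -c "
from mv import *
print(w(c,[(-112,243,28)]))
plan((-112,243,28,1.571),(-112,243,120,1.571))"
```

```text
[[369.78037863 282.45038042  28.        ]]
t 1.0 carrier [-437.8 -594.7  231.3] rpy-rel [-3.142  0.     0.136] F [ 0.1 -0.8 -0. ] open 1.0 q [-1.27  0.35  1.63 -0.    1.16 -0.  ]
(-112, 243, 28, 1.571) [-0.0, -0.0, -0.4567] [1.7468, -3.1425, 0.8133] dist 922
(-112, 243, 120, 1.571) [-0.0, -0.0, -0.4567] [1.7468, -3.1425, 0.4453] dist 906
```

carry_out:
  series:
    - [0, 0, 0, 0.58, -1, 0.1, 1]
    - [0, 0, 0, 0.58, -1, 0.1, 1]
    - [0, 0, 0, 0.58, -1, 0.1, 1]
    - [0, 0, 0, 0.58, -1, 0.1, 1]
    - [0, 0, 0, 0.58, -1, 0.1, 1]
    - [0, 0, 0, 0.58, -1, 0.1, 1]
  force: 30

```text
clock: 1.75
eef_pos: [249.3, -313.1, 206.2]
tcp_rot: [-3.141, -0.0, 0.302]
contact_force: [0.1, -1.0, 0.3]
opening: 0.003
grasp_force: 0.0
```

carry_out:
  series:
    - [0, 0, 0, 0.58, -1, 0.1, 1]
    - [0, 0, 0, 0.58, -1, 0.1, 1]
    - [0, 0, 0, 0.58, -1, 0.1, 1]
    - [0, 0, 0, 0.58, -1, 0.1, 1]
    - [0, 0, 0, 0.58, -1, 0.1, 1]
    - [0, 0, 0, 0.58, -1, 0.1, 1]

```text
clock: 2.5
eef_pos: [315.2, -32.2, 181.5]
tcp_rot: [3.141, -0.001, 0.305]
contact_force: [-0.3, 0.5, 0.3]
opening: 0.003
grasp_force: 0.0
```

carry_out:
  series:
    - [0, 0, -0.2, 0.58, -1, 0.1, 1]
    - [0, 0, -0.45, 0.58, -1, 0.1, 1]
    - [0, 0, -0.45, 0.58, -1, 0.1, 1]
    - [0, 0, -0.45, 0.58, -1, 0.1, 1]
    - [0, 0, -0.45, 0.58, -1, 0.1, 1]
    - [0, 0, -0.45, 0.58, -1, 0.1, 1]
    - [0, 0, -0.45, 0.58, -1, 0.1, 1]
    - [0, 0, -0.45, 0.58, -1, 0.1, 1]

```text
clock: 3.5
eef_pos: [380.3, 246.9, 156.3]
tcp_rot: [3.141, 0.0, 1.717]
contact_force: [0.7, 0.2, -0.4]
opening: 0.002
grasp_force: 0.0
```

```bash
python3 -c "
from mv import *
plan((-112,243,60,1.571),(-112,243,28,1.571))"
```

```text
t 3.5 carrier [-107.4  206.2  156.3] rpy-rel [3.141 0.    1.554] F [ 0.7  0.1 -0.4] open 0.0 q [ 0.57  0.18  2.06 -0.    0.9   0.43]
(-112, 243, 60, 1.571) [0.0001, 0.0001, -0.0055] [0.147, -0.021, 0.3851] dist 103
(-112, 243, 28, 1.571) [0.0001, 0.0001, -0.0055] [0.147, -0.021, 0.5131] dist 134
```

carry_out:
  series:
    - [0, 0, -0.005, 0.148, -0.02, 0.2, 1]
    - [0, 0, -0.005, 0.148, -0.02, 0.4, 1]
    - [0, 0, -0.005, 0.148, -0.02, 0.512, 1]
    - [0, 0, -0.005, 0.148, -0.02, 0.512, 1]
    - [0, 0, -0.005, 0.148, 0.036, 0.512, 1]
    - [0, 0, -0.005, 0.148, 0.036, 0.512, 1]

```text
clock: 4.25
eef_pos: [385.3, 286.8, 29.9]
tcp_rot: [3.138, -0.002, 1.728]
contact_force: [-0.5, 0.4, -0.5]
opening: 0.002
grasp_force: 0.0
```

carry_out:
  series:
    - [0, 0, 0, 0, 0.008, 0, 1]
    - [0, 0, 0, 0, 0.016, 0, 1]
    - [0, 0, 0, 0, 0.016, 0, 1]

```text
clock: 4.62
eef_pos: [386.4, 286.6, 28.5]
tcp_rot: [3.141, -0.0, 1.729]
contact_force: [-1.0, -0.6, -0.3]
opening: -0.004
grasp_force: 0.0
```

```bash
python3 -c "
from mv import *
st()"
```

```text
t 4.62 carrier [-94.9 244.4  28.5] rpy-rel [ 3.141 -0.     1.566] F [-1.1 -0.5 -0.3] open -0.0 q [0.63 0.44 2.08 0.   0.62 0.48]
```

carry_out:
  series:
    - [0, 0, 0, 0, 0.008, 0, 1]
    - [0, 0, 0, 0, 0.016, 0, 1]
    - [0, 0, 0, 0, 0.016, 0, 1]

```text
clock: 5.0
eef_pos: [390.4, 287.2, 28.3]
tcp_rot: [3.141, -0.0, 1.729]
contact_force: [0.1, -0.3, 0.3]
opening: -0.0
grasp_force: 0.0
```

carry_out:
  series:
    - [0, 0, 0, 0, 0.008, 0, 1]
    - [0, 0, 0, 0, 0.016, 0, 1]
    - [0, 0, 0, 0, 0.016, 0, 1]

```text
clock: 5.38
eef_pos: [394.1, 287.7, 28.2]
tcp_rot: [-3.141, 0.0, 1.729]
contact_force: [-2.2, 2.1, -0.4]
opening: -0.005
grasp_force: 1.2
```

carry_out:
  series:
    - [0, 0, 0, 0, 0.006, 0, 1]
    - [0, 0, 0, 0, 0.012, 0, 1]
    - [0, 0, 0, 0, 0.012, 0, 1]

```text
clock: 5.75
eef_pos: [397.7, 288.3, 28.4]
tcp_rot: [3.141, -0.0, 1.729]
contact_force: [-0.3, -0.3, 0.6]
opening: -0.006
grasp_force: 0.0
```

```bash
python3 -c "
from mv import *
st()"
```

```text
t 5.75 carrier [-83.5 244.2  28.4] rpy-rel [ 3.141 -0.     1.566] F [-0.4 -0.2  0.6] open -0.01 q [ 0.62  0.45  2.06 -0.    0.63  0.47]
```

carry_out:
  series:
    - [0, 0, 0, 0, 0.006, 0, 1]
    - [0, 0, 0, 0, 0.012, 0, 1]
    - [0, 0, 0, 0, 0.012, 0, 1]

```text
clock: 6.12
eef_pos: [400.3, 288.7, 28.3]
tcp_rot: [3.141, -0.0, 1.729]
contact_force: [0.4, 0.1, -0.6]
opening: -0.003
grasp_force: 0.0
```

carry_out:
  series:
    - [0, 0, 0, 0, 0.006, 0, 1]
    - [0, 0, 0, 0, 0.012, 0, 1]
    - [0, 0, 0, 0, 0.012, 0, 1]

```text
clock: 6.5
eef_pos: [402.1, 288.8, 28.1]
tcp_rot: [-3.14, 0.0, 1.729]
contact_force: [-5.1, 0.4, 2.6]
opening: -0.0
grasp_force: 2.4
```

```bash
python3 -c "
from mv import *
st()
a=[r.grab_frame(n)[:,:,::-1] for n in('top','scene')]
a=[cv2.resize(i,(640,400),interpolation=cv2.INTER_CUBIC) for i in (a[0][195:245,235:315],a[1][240:310,238:350])]
cv2.imwrite('pics/latch.png',np.hstack([cv2.resize(i,(400,250)) for i in a]))"
```

```text
t 6.5 carrier [-79.1 244.   28.1] rpy-rel [-3.14   0.     1.565] F [-5.   1.2  2.6] open -0.0 q [0.62 0.46 2.05 0.   0.64 0.46]
```

View pics/latch.png

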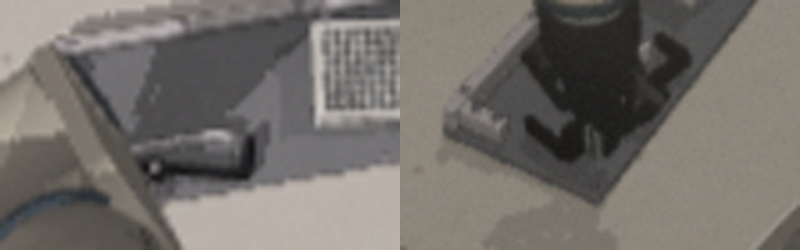

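The crop shows the arm at the pad and the tooth swung out toward the robot at (245,165), so the latch looks open. The force dropped mid-press and then rose at the end stop, which agrees. I'll back off and look.

carry_out:
  series:
    - [0, 0, 0, 0, -0.12, 0, 1]
    - [0, 0, 0, 0, -0.16, -0.1, 1]
    - [0, 0, 0, -0.2, -0.16, -0.2, 1]
    - [0, 0, 0.05, -0.4, -0.16, -0.2, 0.3]
    - [0, 0, 0.1, -0.7, -0.16, -0.2, -0.2]
    - [0, 0, 0.17, -0.95, -0.16, -0.2, -0.4]
    - [0, 0, 0.22, -0.95, -0.16, -0.2, -0.4]
    - [0, 0, 0.28, -0.95, -0.16, -0.2, -0.4]

```text
clock: 7.6
eef_pos: [401.8, 46.7, 78.5]
tcp_rot: [3.141, -0.001, 0.843]
contact_force: [-0.5, 0.0, 0.2]
opening: 0.701
grasp_force: 0.0
```

```bash
python3 -c "
from mv import *
plan((-115,-16,24,0))
a=[r.grab_frame(n)[:,:,::-1] for n in('top','scene')]
a=[cv2.resize(i,(640,400),interpolation=cv2.INTER_CUBIC) for i in (a[0][195:245,235:315],a[1][230:310,240:368])]
cv2.imwrite('pics/latch2.png',np.hstack([cv2.resize(i,(400,250)) for i in a]))"
```

```text
t 7.6 carrier [-118.7    5.2   78.5] rpy-rel [ 3.141e+00 -1.000e-03  6.800e-01] F [-0.5  0.1  0.2] open 0.7 q [ 0.11  0.25  2.22 -0.    0.67  0.84]
(-115, -16, 24, 0) [0.0002, -0.0004, 0.2165] [-0.0419, 0.0752, 0.2181] dist 59
```

View pics/latch2.png

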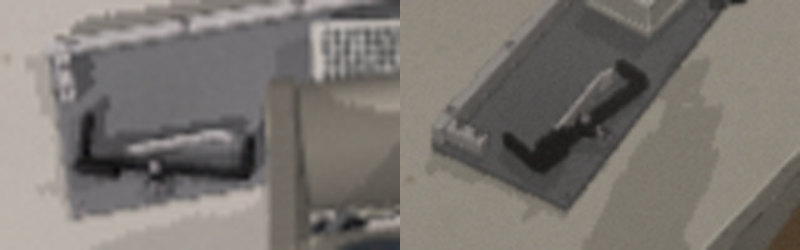

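The latch stays open: the heel reaches into the lane at (85,130) and the tooth is withdrawn at (245,160). Now I square the plate.

carry_out:
  series:
    - [0, 0, 0.05, -0.04, 0.075, 0, -0.4]
    - [0, 0, 0.11, -0.04, 0.075, 0.05, -0.4]
    - [0, 0, 0.17, -0.04, 0.075, 0.12, -0.4]
    - [0, 0, 0.2165, -0.04, 0.075, 0.218, -0.4]
    - [0, 0, 0.2165, -0.04, 0.075, 0.218, -0.4]
    - [0, 0, 0.2165, -0.04, 0.075, 0.218, -0.4]

```text
clock: 8.45
eef_pos: [408.9, 28.6, 24.3]
tcp_rot: [3.142, -0.0, 0.178]
contact_force: [0.2, 0.1, 1.4]
opening: 0.699
grasp_force: 0.0
```

```bash
python3 -c "
from mv import *
plan((-85,-16,24,0),(-57,-16,24,0))"
```

```text
t 8.45 carrier [-114.7  -13.8   24.3] rpy-rel [ 3.142 -0.     0.015] F [0.2 0.1 1.4] open 0.7 q [ 0.07  0.38  2.23 -0.    0.53  1.46]
(-85, -16, 24, 0) [0.0, -0.0001, 0.0047] [0.1187, 0.0104, 0.001] dist 30
(-57, -16, 24, 0) [0.0, -0.0001, 0.0047] [0.2307, 0.0121, 0.0011] dist 58
```

carry_out:
  series:
    - [0, 0, 0.005, 0.06, 0.01, 0, -0.4]
    - [0, 0, 0.005, 0.11, 0.01, 0, -0.4]
    - [0, 0, 0.005, 0.13, 0.01, 0, -0.4]
    - [0, 0, 0.005, 0.15, 0.01, 0, -0.4]
    - [0, 0, 0.005, 0.17, 0.01, 0, -0.4]
    - [0, 0, 0.005, 0.19, 0.01, 0, -0.4]
    - [0, 0, 0.005, 0.21, 0.01, 0, -0.4]
    - [0, 0, 0.005, 0.22, 0.01, 0, -0.4]

```text
clock: 9.45
eef_pos: [463.7, 35.4, 23.8]
tcp_rot: [-3.142, -0.0, 0.157]
contact_force: [-0.6, -1.5, -1.4]
opening: 0.699
grasp_force: 0.8
```

carry_out:
  series:
    - [0, 0, 0, 0.008, 0, 0, -0.4]
    - [0, 0, 0, 0.016, 0, 0, -0.4]

```text
clock: 9.7
eef_pos: [467.0, 36.0, 23.7]
tcp_rot: [-3.142, 0.0, 0.157]
contact_force: [-2.3, -0.9, 0.5]
opening: 0.7
grasp_force: 1.3
```

```bash
python3 -c "
from mv import *
st()"
```

```text
t 9.7 carrier [-56.1 -16.   23.7] rpy-rel [-3.142  0.    -0.007] F [-2.4 -0.5  0.5] open 0.7 q [0.07 0.44 2.11 0.   0.59 1.49]
```

carry_out:
  series:
    - [0, 0, 0, 0.008, 0, 0, -0.4]
    - [0, 0, 0, 0.012, 0, 0, -0.4]

```text
clock: 9.95
eef_pos: [470.2, 36.6, 23.8]
tcp_rot: [-3.142, -0.0, 0.157]
contact_force: [-2.6, -0.1, -1.5]
opening: 0.697
grasp_force: 1.0
```

carry_out:
  series:
    - [0, 0, 0, 0.006, 0, 0, -0.4]
    - [0, 0, 0, 0.008, 0, 0, -0.4]

```text
clock: 10.2
eef_pos: [472.2, 36.8, 23.8]
tcp_rot: [-3.142, -0.0, 0.157]
contact_force: [-1.3, -0.0, -0.5]
opening: 0.699
grasp_force: 0.9
```

carry_out:
  series:
    - [0, 0, 0, 0.006, 0, 0, -0.4]
    - [0, 0, 0, 0.008, 0, 0, -0.4]

```text
clock: 10.45
eef_pos: [473.5, 37.0, 23.7]
tcp_rot: [3.142, 0.001, 0.157]
contact_force: [-4.8, -1.5, 2.5]
opening: 0.701
grasp_force: 2.7
```

```bash
python3 -c "
from mv import *
st()"
```

```text
t 10.45 carrier [-49.6 -16.1  23.7] rpy-rel [ 3.142e+00  1.000e-03 -6.000e-03] F [-5.  -0.7  2.5] open 0.7 q [ 0.07  0.44  2.1  -0.    0.6   1.49]
```

carry_out:
  series:
    - [0, 0, 0, 0.008, 0, 0, -0.4]
    - [0, 0, 0, 0.008, 0, 0, -0.4]

```text
clock: 10.7
eef_pos: [473.5, 37.0, 23.5]
tcp_rot: [-3.141, 0.005, 0.157]
contact_force: [-11.6, -3.1, 7.6]
opening: 0.7
grasp_force: 5.3
```

carry_out:
  series:
    - [0, 0, 0, 0.008, 0, 0, -0.4]
    - [0, 0, 0, 0.008, 0, 0, -0.4]

```text
clock: 10.95
eef_pos: [473.5, 37.0, 23.3]
tcp_rot: [-3.141, 0.008, 0.157]
contact_force: [-15.8, -4.8, 11.8]
opening: 0.702
grasp_force: 8.1
```

```bash
python3 -c "
from mv import *
st()"
```

```text
t 10.95 carrier [-49.6 -16.   23.3] rpy-rel [-3.141  0.008 -0.006] F [-16.3  -2.1  11.8] open 0.7 q [ 0.08  0.45  2.09 -0.    0.61  1.49]
```

carry_out:
  series:
    - [0, 0, 0, -0.1, 0, 0, -0.4]
    - [0, 0, 0, -0.25, 0, 0, -0.4]
    - [0, 0, -0.06, -0.4, 0, -0.2, 0.5]
    - [0, 0, -0.12, -0.4, 0, -0.4, 0.5]
    - [0, 0, -0.18, -0.4, 0, -0.5, 0.5]
    - [0, 0, -0.24, -0.4, 0, -0.5, 0.5]
    - [0, 0, -0.3, -0.4, 0, -0.5, 0.5]
    - [0, 0, -0.36, -0.4, 0, -0.5, 0.5]

```text
clock: 11.95
eef_pos: [380.4, 22.2, 149.4]
tcp_rot: [3.139, -0.001, 1.288]
contact_force: [-0.6, -0.2, 0.3]
opening: 0.249
grasp_force: 0.0
```

```bash
cat > pf.py <<'E'
from mv import *
def hm(n,p,B,z0,z1,S=4):
    P=[(a*B[0]/2,b*B[1]/2,z) for a in(-1,1) for b in(-1,1) for z in(z0,z1)]
    q=proj(n,w(p,P)); m=np.zeros((400*S,640*S),np.uint8)
    cv2.fillConvexPoly(m,cv2.convexHull(np.round(((q+.5)*S-.5)*16).astype(np.int32)),1,shift=4)
    return cv2.resize(m.astype(np.float32),(640,400),interpolation=cv2.INTER_AREA)
def fit(guess):
    x0=np.r_[w(c,[(guess[0],guess[1],0)])[0][:2],100*c[2]]; M={}
    for n in C:
        im=r.grab_frame(n); cv2.imwrite(f"pics/last_{n}.png",im[:,:,::-1])
        ref=hm(n,(x0[0],x0[1],c[2]),(83,125),12,56)
        for d in r.silhouettes(n,"plate_new_mid"):
            iou=np.minimum(ref,d["region"]).sum()/np.maximum(ref,d["region"]).sum()
            if iou>.5 and n not in M: M[n]=d["region"].astype(np.float32); print(n,d["region"].sum(),ref.sum(),round(float(iou),2))
    for use in [list(M)]+[[k] for k in M]:
        g=lambda p:sum(np.abs(hm(n,(p[0],p[1],p[2]/100),(83,125),12,56)-M[n]).sum() for n in use)
        o=minimize(g,x0,method="Nelder-Mead",options=dict(initial_simplex=x0+np.vstack([np.zeros(3),np.diag([12,12,6])])))
        print(use,"plate in carrier",np.round(inv(c,[(o.x[0],o.x[1],0)])[0][:2],1),"yaw",round(o.x[2]/100-c[2],3),"cost",round(float(o.fun)))
E
python3 -c "
from pf import *
plan((5,-101,90,1.571)); fit((0,-16))"
```

```text
t 11.95 carrier [-143.9  -15.5  149.4] rpy-rel [ 3.139e+00 -1.000e-03  1.124e+00] F [-0.7 -0.1  0.3] open 0.25 q [0.05 0.08 2.21 0.   0.85 0.34]
(5, -101, 90, 1.571) [0.0009, -0.0001, -0.1422] [-0.0516, 0.6842, 0.2394] dist 182
scene 1049 1049.125 0.91
top 578 618.25 0.81
['scene', 'top'] plate in carrier [  3.8 -13.1] yaw 0.001 cost 102
['scene'] plate in carrier [  3.3 -13.5] yaw 0.011 cost 30
['top'] plate in carrier [  6.5 -12.1] yaw -0.026 cost 62
```

carry_out:
  series:
    - [0, 0, -0.05, -0.05, 0.2, 0.06, 0.5]
    - [0, 0, -0.1, -0.05, 0.4, 0.12, 0.5]
    - [0, 0, -0.142, -0.05, 0.6, 0.2, 0.5]
    - [0, 0, -0.142, -0.047, 0.696, 0.24, 0.5]
    - [0, 0, -0.142, -0.047, 0.696, 0.24, 0.5]
    - [0, 0, -0.142, -0.047, 0.696, 0.24, 0.5]

```text
clock: 12.9
eef_pos: [541.6, -38.5, 88.7]
tcp_rot: [-3.141, -0.0, 1.726]
contact_force: [-0.5, 0.9, -0.3]
opening: 0.251
grasp_force: 0.0
```

```bash
python3 -c "
from mv import *
plan((8,-99.5,26,1.571))"
```

```text
t 12.9 carrier [   5.4 -101.7   88.7] rpy-rel [-3.141 -0.     1.562] F [-0.3  1.  -0.3] open 0.25 q [-0.07  0.41  1.92  0.    0.81 -0.23]
(8, -99.5, 26, 1.571) [-0.0003, -0.0001, -0.0027] [0.0087, 0.0108, 0.2509] dist 63
```

carry_out:
  series:
    - [0, 0, -0.003, 0.008, 0.01, 0, 0.5]
    - [0, 0, -0.003, 0.008, 0.01, 0.1, 0.5]
    - [0, 0, -0.003, 0.008, 0.01, 0.18, 0.5]
    - [0, 0, -0.003, 0.008, 0.01, 0.25, 0.5]
    - [0, 0, -0.003, 0.008, 0.01, 0.25, 0.5]

```text
clock: 13.52
eef_pos: [543.8, -36.1, 25.5]
tcp_rot: [-3.14, -0.0, 1.737]
contact_force: [-0.5, 0.7, 0.5]
opening: 0.252
grasp_force: 0.0
```

carry_out:
  series:
    - [0, 0, 0, 0.02, 0, 0, 0.5]
    - [0, 0, 0, 0.04, 0, 0, 0.5]
    - [0, 0, 0, 0.06, 0, 0, 0.5]
    - [0, 0, 0, 0.08, 0, 0, 0.5]

```text
clock: 14.02
eef_pos: [542.0, -16.5, 26.7]
tcp_rot: [3.14, 0.001, 1.738]
contact_force: [0.6, -3.3, 1.8]
opening: 0.251
grasp_force: 1.9
```

```bash
python3 -c "
from mv import *
st()"
```

```text
t 14.03 carrier [  9.3 -80.   26.7] rpy-rel [3.140e+00 1.000e-03 1.574e+00] F [ 0.  -3.4  1.8] open 0.25 q [-0.03  0.51  1.95 -0.    0.68 -0.2 ]
```

carry_out:
  series:
    - [0, 0, 0, 0.035, 0, 0, 0.5]
    - [0, 0, 0, 0.07, 0, 0, 0.5]
    - [0, 0, 0, 0.105, 0, 0, 0.5]
    - [0, 0, 0, 0.14, 0, 0, 0.5]
    - [0, 0, 0, 0.175, 0, 0, 0.5]
    - [0, 0, 0, 0.21, 0, 0, 0.5]
    - [0, 0, 0, 0.24, 0, 0, 0.5]
    - [0, 0, 0, 0.24, 0, 0, 0.5]

```text
clock: 15.02
eef_pos: [531.3, 43.3, 26.3]
tcp_rot: [-3.141, -0.0, 1.738]
contact_force: [0.4, 0.2, -0.5]
opening: 0.251
grasp_force: 0.0
```

```bash
python3 -c "
from pf import *
st(); fit((0,57))"
```

```text
t 15.03 carrier [  8.4 -19.2  26.3] rpy-rel [-3.141 -0.     1.574] F [ 0.4  0.2 -0.5] open 0.25 q [ 0.08  0.5   1.97  0.    0.67 -0.09]
scene 1112 1142.875 0.9
['scene'] plate in carrier [ 3.1 51.1] yaw 0.003 cost 44
['scene'] plate in carrier [ 3.1 51.1] yaw 0.003 cost 44
```

carry_out:
  series:
    - [0, 0, 0, 0.025, 0, 0, 0.5]
    - [0, 0, 0, 0.05, 0, 0, 0.5]
    - [0, 0, 0, 0.075, 0, 0, 0.5]
    - [0, 0, 0, 0.1, 0, 0, 0.5]
    - [0, 0, 0, 0.125, 0, 0, 0.5]
    - [0, 0, 0, 0.15, 0, 0, 0.5]

```text
clock: 15.98
eef_pos: [525.3, 79.9, 26.3]
tcp_rot: [3.142, -0.0, 1.737]
contact_force: [1.3, -2.4, -1.8]
opening: 0.25
grasp_force: 0.8
```

carry_out:
  series:
    - [0, 0, 0, 0.025, 0, 0, 0.5]
    - [0, 0, 0, 0.05, 0, 0, 0.5]
    - [0, 0, 0, 0.075, 0, 0, 0.5]
    - [0, 0, 0, 0.1, 0, 0, 0.5]
    - [0, 0, 0, 0.125, 0, 0, 0.5]

```text
clock: 16.6
eef_pos: [520.1, 110.7, 26.3]
tcp_rot: [-3.142, -0.0, 1.737]
contact_force: [0.4, -0.6, -0.6]
opening: 0.255
grasp_force: 0.9
```

```bash
python3 -c "
from pf import *
st(); fit((0,119))"
```

```text
t 16.6 carrier [ 8.4 49.1 26.3] rpy-rel [-3.142 -0.     1.574] F [ 0.3 -0.7 -0.6] open 0.25 q [0.21 0.5  1.98 0.   0.67 0.04]
scene 1205 1231.3125 0.89
['scene'] plate in carrier [  3.7 120.7] yaw -0.018 cost 55
['scene'] plate in carrier [  3.7 120.7] yaw -0.018 cost 55
```

carry_out:
  series:
    - [0, 0, 0, 0.025, 0, 0, 0.5]
    - [0, 0, 0, 0.05, 0, 0, 0.5]
    - [0, 0, 0, 0.075, 0, 0, 0.5]
    - [0, 0, 0, 0.1, 0, 0, 0.5]
    - [0, 0, 0, 0.125, 0, 0, 0.5]
    - [0, 0, 0, 0.15, 0, 0, 0.5]
    - [0, 0, 0, 0.175, 0, 0, 0.5]

```text
clock: 17.68
eef_pos: [512.9, 153.9, 26.3]
tcp_rot: [3.142, 0.0, 1.737]
contact_force: [0.4, -4.1, 3.5]
opening: 0.251
grasp_force: 2.1
```

carry_out:
  series:
    - [0, 0, 0, 0.015, 0, 0, 0.5]
    - [0, 0, 0, 0.03, 0, 0, 0.5]
    - [0, 0, 0, 0.045, 0, 0, 0.5]

```text
clock: 18.05
eef_pos: [511.1, 164.7, 26.3]
tcp_rot: [3.142, 0.0, 1.737]
contact_force: [0.8, -4.1, 3.6]
opening: 0.253
grasp_force: 2.4
```

```bash
python3 -c "
from mv import *
st()"
```

```text
t 18.05 carrier [  8.2 103.8  26.3] rpy-rel [3.142 0.    1.574] F [ 0.1 -4.2  3.6] open 0.25 q [ 0.31  0.5   1.96 -0.    0.67  0.14]
```

Now the last 11 mm or so, in small steps.

carry_out:
  series:
    - [0, 0, 0, 0.012, 0, 0, 0.5]
    - [0, 0, 0, 0.024, 0, 0, 0.5]

```text
clock: 18.3
eef_pos: [510.4, 170.0, 26.3]
tcp_rot: [3.141, 0.001, 1.738]
contact_force: [3.9, -11.5, 2.3]
opening: 0.247
grasp_force: 5.7
```

carry_out:
  series:
    - [0, 0, 0, 0.01, 0, 0, 0.5]
    - [0, 0, 0, 0.016, 0, 0, 0.5]

```text
clock: 18.55
eef_pos: [509.3, 174.6, 26.2]
tcp_rot: [-3.141, -0.0, 1.737]
contact_force: [1.2, -4.9, 2.7]
opening: 0.25
grasp_force: 2.1
```

carry_out:
  series:
    - [0, 0, 0, 0.008, 0, 0, 0.5]
    - [0, 0, 0, 0.008, 0, 0, 0.5]

```text
clock: 18.8
eef_pos: [508.5, 175.7, 26.2]
tcp_rot: [-3.14, 0.001, 1.738]
contact_force: [0.4, -8.7, 4.0]
opening: 0.254
grasp_force: 4.3
```

```bash
python3 -c "
from mv import *
st()"
```

```text
t 18.8 carrier [  7.5 115.1  26.2] rpy-rel [-3.140e+00  1.000e-03  1.575e+00] F [-1.  -8.7  4. ] open 0.25 q [ 0.33  0.51  1.96 -0.    0.68  0.16]
```

carry_out:
  series:
    - [0, 0, 0, 0.008, 0, 0, 0.5]
    - [0, 0, 0, 0.008, 0, 0, 0.5]

```text
clock: 19.05
eef_pos: [507.6, 176.0, 26.1]
tcp_rot: [-3.138, 0.003, 1.739]
contact_force: [0.2, -20.4, 7.4]
opening: 0.252
grasp_force: 9.8
```

carry_out:
  series:
    - [0, 0, 0, 0.008, 0, 0, 0.5]
    - [0, 0, 0, 0.008, 0, 0, 0.5]

```text
clock: 19.3
eef_pos: [506.9, 176.2, 26.1]
tcp_rot: [-3.137, 0.005, 1.739]
contact_force: [1.0, -32.0, 11.4]
opening: 0.251
grasp_force: 16.2
```

```bash
python3 -c "
from mv import *
st()"
```

```text
t 19.3 carrier [  6.  115.8  26.1] rpy-rel [-3.137  0.005  1.576] F [ -4.2 -31.7  11.4] open 0.25 q [ 0.33  0.51  1.96 -0.01  0.68  0.17]
```

That is a hard stop at the expected y of about 116. I'll retreat and inspect.

carry_out:
  series:
    - [0, 0, 0, -0.06, 0, 0, 0.5]
    - [0, 0, 0, -0.16, 0, 0, 0.5]
    - [0, 0, 0, -0.16, 0, -0.15, 0.5]
    - [0, 0, 0, -0.2, 0, -0.4, 0.5]
    - [0, 0, 0, -0.5, -0.3, -0.6, 0.5]
    - [0, 0, 0, -0.8, -0.5, -0.6, 0.5]
    - [0, 0, 0, -1, -0.7, -0.6, 0.5]
    - [0, 0, 0, -1, -0.7, -0.6, 0.5]

```text
clock: 20.3
eef_pos: [388.8, -76.0, 174.5]
tcp_rot: [3.14, -0.0, 1.738]
contact_force: [1.6, -1.7, 1.0]
opening: 0.255
grasp_force: 0.0
```

carry_out:
  series:
    - [0, 0, 0, -0.3, -0.1, 0, 0.5]
    - [0, 0, 0, -0.6, -0.1, 0, 0.5]
    - [0, 0, 0, -0.9, -0.1, 0, 0.5]
    - [0, 0, 0, -0.9, -0.1, 0, 0.5]

```text
clock: 20.8
eef_pos: [402.7, -303.7, 174.2]
tcp_rot: [3.14, 0.0, 1.735]
contact_force: [0.1, -0.0, -0.2]
opening: 0.248
grasp_force: 0.0
```

```bash
python3 -c "
from pf import *
st(); fit((0,189))
T,S=cv2.imread('pics/last_top.png'),cv2.imread('pics/last_scene.png')
a=cv2.resize(T[175:245,235:385],(750,350),interpolation=cv2.INTER_CUBIC)
b=cv2.resize(S[230:310,240:390],(750,400),interpolation=cv2.INTER_CUBIC)
cv2.imwrite('pics/final.png',cv2.resize(np.vstack([a,b]),(600,600)))"
```

```text
t 20.8 carrier [-174.9 -340.7  174.2] rpy-rel [3.14  0.    1.572] F [ 0.1 -0.  -0.2] open 0.25 q [-0.65  0.23  1.94  0.    0.96 -0.81]
scene 1204 1339.875 0.86
top 618 638.125 0.91
['scene', 'top'] plate in carrier [  2.2 185.5] yaw 0.036 cost 177
['scene'] plate in carrier [  2.9 183.7] yaw 0.052 cost 129
['top'] plate in carrier [  2.  186.2] yaw 0.011 cost 38
```

View pics/final.png

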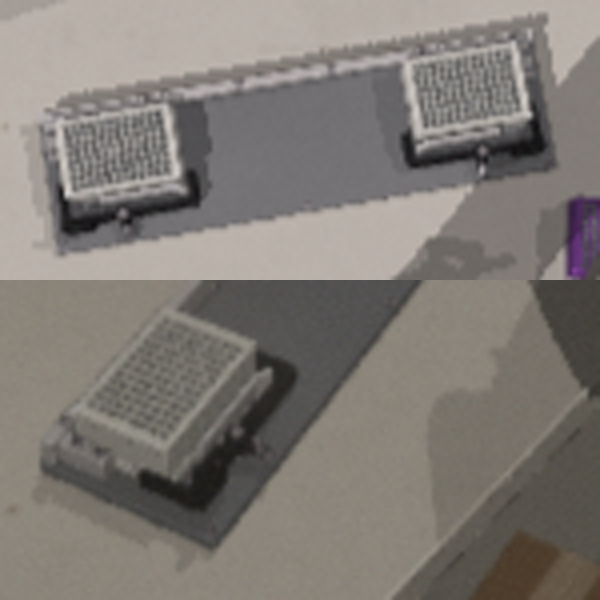

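The left plate at (120,150) in the upper half sits home in its bay. Its latch is shut behind the trailing face, with the tooth at (190,180), mirroring the right-hand bay. Nothing else looks disturbed, so I'm handing in.

```bash
python3 -c "
from rig import r
print(r.sign_off())"
```

```text
the job is handed in; nothing more can be done
None
```

The loose plate is fully home against the end stop in the left-hand bay with its latch snapped shut behind it; the job was handed in at about 21 s, and no other listed item was touched.

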